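# Lift the hot lid off the solder pot with the lid lifter

### The job

The solder pot's lid is too hot to touch: take the lid lifter from its stand, hook it under the loop on the lid and feel where along the loop the lid balances, since the thermometer at one end makes it lopsided. Lift the lid off level, without tipping or forcing it, set it down gently on the clay rest ring so that it sits flat with its spigot inside the ring, and hang the lifter back in its stand. Touch the pot, the lid and the rest with nothing but the lifter, and leave the other things on the bench alone.

Things in the scene. Friction and masses are not known exactly. Their poses are not given: they have to be found in the camera images.
- pot: Solder pot, fixed to the bench: grey sheet-metal box 200 x 180 mm (its x, y), 71 mm high, crucible collar in the middle of its top. Origin: centre of its underside, z up.
- pot_rim (a point): Centre of the collar's flat rim, 90 mm above the bench. Collar 140 mm outside, 120 mm inside diameter; the lid's 12 mm deep spigot stands in it with 5 mm to spare all round. A lid raised at one side tips about the rim's outer edge, 70 mm from the centre.
- lid: Lid on the pot, loose: aluminium disc 176 mm across, 4 mm thick, with a spigot 110 mm across and 12 mm deep under it. Origin: centre of the disc's underside, which rests on the rim; z up, y along the loop towards the thermometer. 0.19 to 0.25 kg without the thermometer, its weight centred.
- lid_loop (a point): Middle of the loop's bar (centre line), 32 mm above the lid's origin; axes as the lid's. The loop is a dark steel bar 7 mm thick at the lid's x = 0, straight from y = -47 to +47 mm, legs at y = +-52 mm, 24.5 mm of free height between lid and bar. The hook can enter from either side, along x. Hung 3 mm off the balance point the lid tips by 0.12 to 0.18 rad.
- lid_gauge (a point): Middle of the brass dial thermometer's top, 31 mm above the lid's origin and 77 mm from its centre along +y; 42 mm across. Its weight differs between units, 0.035 to 0.22 kg (not known before lifting), so the lid balances at a point of the bar somewhere from y = 9 to 42 mm.
- rest: Lid rest, fixed: terracotta ring 152 mm outside, 126 mm inside diameter, 30 mm high. Origin: centre of its underside.
- rest_top (a point): Centre of the rest ring's top, 30 mm above the bench; the lid's disc lies on it with its spigot inside (8 mm to spare all round), in any turn.
- stand: Lifter stand, fixed, blue: base plate, a post at its x = +50 mm, and a level fork of two prongs from the post towards its -x, tops 135 mm above the bench, open end at x = -15 mm. Slot between the prongs 16 mm wide, along x at y = 0. Origin: on the base's underside, below stand_fork.
- stand_fork (a point): Point in the middle of the fork's slot, level with the prongs' tops (135 mm up), where the lifter's collar hangs; x points from the open end to the post.
- lifter: Lid lifter, loose, 0.14 kg, hanging upright by its collar in the fork, hook pointing to its +x. Origin: centre of the collar's underside (collar 28 mm across, 5 mm thick), z up. Red handle above it: 20 mm (x) by 18 mm (y), z = 5 to 77 mm. Below, at y = 0, a 6 mm round rod: down to z = -22, bent back to x = -17 at z = -42, down to z = -96, then the hook.
- lifter_hook (a point): Where the loop's bar centre comes to lie in the hook: straight below the handle, 95.5 mm below the lifter's origin; axes as the lifter's. Hook: the 6 mm rod turns from the shank (x = -17) into a level foot, its centre line from x = -11 to +9 mm at z = -6.5, with an upturned tip ending at x = +15, z = +0.5 mm from this point; the hook is 13 mm tall over all.
- lifter_grip (a point): Middle of the lifter's handle, 42 mm above the lifter's origin; axes as the lifter's. Grip the 18 mm width, along y.
- board: Green circuit board on brass feet, 100 x 85 x 15 mm, bystander. Origin: centre of its underside.
- flux: Amber flux bottle, 38 mm across, 85 mm tall, bystander. Origin: centre of its underside.
- spool: Solder spool, 60 mm across, 42 mm high, bystander. Origin: centre of its underside.
- driver: Yellow screwdriver, 170 mm, lying, bystander. Origin: under its middle.
- meter: Yellow multimeter, 150 x 78 x 44 mm, bystander. Origin: centre of its underside.
- tweezers: Steel tweezers, 125 mm, lying, bystander. Origin: middle.
- iron: Soldering iron in its blue stand, fixed bystander, up to 135 mm high, about 250 mm long. Origin: centre of the base's underside.
- wool: Tin of brass wool, fixed bystander, 64 mm across, 38 mm high. Origin: centre of its underside.

How it is judged:
By the outcome, as a careful person would: the job done as asked, in the order asked, and still so for the second after the job is handed in, with the robot touching nothing.
It also fails if it takes over 72 s, if anything falls off the work surface, if the arm or the gripper's body presses on something with over 40 N, if the wrist force passes 120 N, or if a joint passes its speed limit or range.

### The arm

A 6-joint arm with a two-finger parallel gripper is mounted at the origin on the work surface. World frame = base frame: x ahead of the robot, y to its left, z up, the work surface at z = 0. Lengths are in mm, angles in rad, forces in N, time in s.
With the tool pointing down it reaches from about 250 to 800 mm from the base axis. Payload 8.5 kg.
Tool frame: the origin (TCP) lies midway between the tips of the shut fingers; the grasp point (between the pads) lies 19 mm behind it; z points along the fingers, y is the direction in which the jaws open and shut (so a half turn about z gives the same grasp; the last joint's range is limited). The gripper opens to 85 mm and grips with 20 to 120 N. Pads are 22 mm wide; open, the fingers measure 114 mm over their backs; the gripper's body (76 mm by 85 mm) begins 54 mm behind the grasp point. The pads swing forward as they close: fully open they stand 13 mm farther back than shut.
Start: joints at [-1.219, 0.238, -0.013, 1.319, 0, 1.571], TCP at [180.892, -492.805, 231.276] pointing down, gripper open.
Joint ranges: [-2.66, 2.66], [-1.03, 1.9], [-1.14, 1.46], [-1.82, 2.27], [-1.45, 1.34], [-3.14, 3.14]. Speed limits (rad/s): [2.22, 2.22, 2.79, 3.14, 3.14, 3.14].

### API

Orientations are given as [roll, pitch, yaw] about the fixed x, y, z axes, in that order (R = Rz(yaw) Ry(pitch) Rx(roll)).
In Python, from rig import monitor, snapshot, ctrl, look_for, spot_point gives the robot as it stands.
- The arm moves only by the shell command python3 -m inch 'ROWS' [FORCE]. ROWS is JSON, one flat list of numbers, 7 for each row, row after row: the turn, a rotation vector about the tool's x, y, z in rad, then the shift along the tool's x, y, z in mm, then the opening, from 0 (shut) to 1 (fully open). A call has 1 to 5 rows; each row shifts and turns the commanded pose from where the row before left it, along the tool's axes as they then stand; what a row does not reach is not made up. A row lasts 1/8 s, in which the tool goes at most 62.5 mm and 10.7 degrees, less where a joint would pass 70% of its speed; a pose out of reach is approached as far as the arm can. A call with a gripper value outside its range is refused whole. The fingers move at their own pace and stop on an object; FORCE is the grip in N (left out, the last holds). Time passes only in rows, so rows that do not move let the fingers close. It gives the time, the measured TCP pose, the force and the opening at its end, in the units of the state.
- monitor.state(): the state, without advancing time (a new reading comes with each control period).
- snapshot(name): name is "side" or "top"; returns a dict with "pixels" (400x640x3 uint8, red, green, blue), "fov_y" (degrees; the focal length in pixels is half the picture's height over the tangent of half this angle, whatever the lens; pixels are square), "cx", "cy" (the principal point, pixels), "k1" (the pictures are not rectified: a ray, as slopes to the right and down, at radius r is drawn at 1 + k1 r^2 times it, then the intrinsics apply), "rvec" (rotation vector, rad) and "tvec" (3), from world to camera coordinates, as OpenCV has them. Camera axes: x right, y down, z forward; pixel columns grow to the right and rows downward; lengths in mm; the calibration is good to about 2 mm. A picture is of the moment at which its call begins. There is no depth.
- ctrl.sign_off(): hands the job in, once; it reports no verdict.
Trained networks look in a picture, given as the dict that the camera call returned (one of the last four; its "shot" number tells which), for a name from the list of things; names that differ only in an ending like _2 or _b are one class to them, and where a whole thing is asked for, a point or a joint stands for the part that bears it (a point fixed in the world has none). Each returns a list of dicts, best first, with "confidence" (0 to 1); they miss things now and then, are a little off and sometimes report something else, mostly with a low value. They report only what shows in the picture. A call takes as long as a camera call.
- look_for(picture, label): "xyz" ([x, y, z] in mm, in the coordinates of the camera as it stood for that picture, good to about 4 mm: the middle of the surface that is visible of it).
- spot_point(picture, label): "xyz" ([x, y, z] in mm, in the coordinates of the camera as it stood for that picture, good to about 4 mm: a listed point, or the origin of a listed thing).
The state is a dict: "time_s": time; "joints": joint angles; "dq": joint speeds; "effort": joint torques, N m; "tool_pos": TCP position; "orientation": TCP orientation; "ft_force": force on the tool from outside, world axes, zero at the start; "ft_torque": the same for the moment, N m; "gripper_width": finger opening in mm.
Only numpy, scipy, OpenCV 4.12 (cv2) and the standard library are available. Lean on these libraries where they do the work, as an engineer would, in place of code of your own. Each camera call takes 0.05 s, during which the arm holds its last target. There are 200 camera calls.

## Working session

There is one attempt and no reset: what is moved stays moved. The work goes in short steps, Python scripts to look and compute and a shell command to move; the robot and the scene stay as the last step left them, time stands still between calls to the robot, and variables do not carry over. Pictures are saved under pics/ and viewed, about 8 in all and at most 12, crops included, and the job is handed in when it is done.

```bash
ls; mkdir -p pics; cat > h.py <<'E'
import numpy as np, cv2
from rig import monitor, snapshot, ctrl, look_for, spot_point
from scipy.spatial.transform import Rotation as R
def w(p,x):
    M=cv2.Rodrigues(np.array(p["rvec"],float))[0]
    return M.T@(np.array(x,float)-np.array(p["tvec"],float).ravel())
def px(p,X):
    M=cv2.Rodrigues(np.array(p["rvec"],float))[0]; c=M@np.array(X,float)+np.array(p["tvec"],float).ravel()
    s=c[:2]/c[2]; f=200/np.tan(np.radians(p["fov_y"])/2); s=s*(1+p["k1"]*(s@s))
    return s*f+[p["cx"],p["cy"]]
def ray(p,u,v):
    f=200/np.tan(np.radians(p["fov_y"])/2); d=np.array([(u-p["cx"])/f,(v-p["cy"])/f]); s=d.copy()
    for _ in range(20): s=d/(1+p["k1"]*(s@s))
    M=cv2.Rodrigues(np.array(p["rvec"],float))[0]
    return M.T@-np.array(p["tvec"],float).ravel(), M.T@np.append(s,1)
def atz(p,u,v,z):
    o,d=ray(p,u,v); return o+d*(z-o[2])/d[2]
def save(p,n,crop=None,k=1):
    im=cv2.cvtColor(np.array(p["pixels"]),cv2.COLOR_RGB2BGR)
    if crop: x0,y0,x1,y1=crop; im=im[y0:y1,x0:x1]
    cv2.imwrite("pics/"+n,cv2.resize(im,None,fx=k,fy=k,interpolation=cv2.INTER_CUBIC))
E
python3 - <<'E'
from h import *
np.set_printoptions(precision=1,suppress=True)
for c in("top","side"):
    p=snapshot(c); save(p,c+"0.png"); print(c,p["fov_y"],p["cx"],p["cy"],p["k1"],w(p,[0,0,0]))
    for l in "pot pot_rim lid lid_loop lid_gauge rest rest_top stand stand_fork lifter lifter_hook lifter_grip".split():
        print(l,[(w(p,q["xyz"]),round(q["confidence"],2)) for q in spot_point(p,l)[:2]])
    for l in "board flux spool driver meter tweezers iron wool".split():
        print(l,[(w(p,q["xyz"]),round(q["confidence"],2)) for q in spot_point(p,l)[:1]])
print(monitor.state())
E
```

```text
pics
top 44.78378403007616 317.7474704215201 204.76719535364532 -0.06854603466591476 [ 321.9  -32.6 1602.4]
pot [(array([ 556.9, -206.3,  118.7]), 0.61)]
pot_rim []
lid [(array([ 551.8, -209.8,   90.2]), 0.9), (array([ 557.4, -204.3,  121. ]), 0.59)]
lid_loop [(array([ 554.7, -205.8,  120. ]), 0.61)]
lid_gauge [(array([ 534. , -137.8,  122.2]), 0.59)]
rest [(array([521.3, 196.4,   1.5]), 0.74)]
rest_top [(array([528.1, 191.1,  29.1]), 0.76)]
stand [(array([693.6,  11.8,   4.5]), 0.96)]
stand_fork [(array([ 495. , -491.4,   -1.8]), 0.69), (array([693.6,   8. , 135.8]), 0.68)]
lifter [(array([695. ,   9. , 134.9]), 0.64)]
lifter_hook [(array([689.8,   6.7,  39.1]), 0.62)]
lifter_grip [(array([692.1,  11. , 175.5]), 0.62), (array([781.7, 191.4,  -3.6]), 0.33)]
board [(array([490.9,  11.7,  -2.5]), 0.89)]
flux [(array([782.7, 186.8,  -0.6]), 0.69)]
spool [(array([ 762.1, -164.7,   -2. ]), 0.53)]
driver [(array([630.6, 422.4,  -4.5]), 0.69)]
meter [(array([462.8, 468.3,   0.2]), 0.91)]
tweezers [(array([ 734.5, -289.5,    0.8]), 0.51)]
iron [(array([ 496.7, -487.5,    0.1]), 0.89)]
wool [
[... 958 characters left out ...]
flux [(array([778.9, 195.4,  -0.3]), 0.89)]
spool [(array([ 759.5, -169.3,   -3.1]), 0.74)]
driver [(array([623.6, 423.5,  -2.9]), 0.93)]
meter [(array([463.7, 468.9,  -1.2]), 0.77)]
tweezers [(array([ 730.7, -291.8,   -0.9]), 0.52)]
iron [(array([ 491.3, -484.7,    3.3]), 0.65)]
wool [(array([689.7,  10.8, 137.5]), 0.74)]
{'time_s': 2.1, 'joints': array([-1.2,  0.2, -0. ,  1.3, -0. ,  1.6]), 'dq': array([ 0., -0.,  0.,  0.,  0.,  0.]), 'effort': array([  0. , -53.9,  34.7,   0. ,   0. ,   0. ]), 'tool_pos': array([ 180.9, -492.8,  231.3]), 'orientation': array([-3.1,  0. ,  0.4]), 'ft_force': array([-0.8, -0.7, -0.6]), 'ft_torque': array([ 0., -0., -0.]), 'gripper_width': 85.26539735226561}
```

```bash
python3 -c "
import cv2,numpy as np
a=cv2.imread('pics/top0.png');b=cv2.imread('pics/side0.png')
cv2.imwrite('pics/a.png',cv2.resize(np.vstack([a,b]),(800*3//5*2//2+0,600)) if 0 else cv2.resize(a,(800,500)))"
```

```text
(no output)
```

View pics/top0.png

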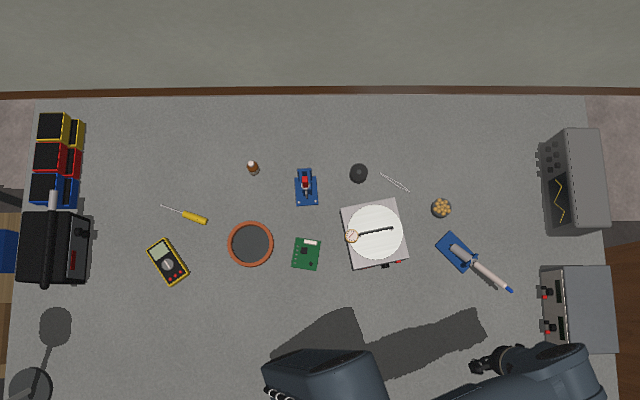

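View pics/side0.png

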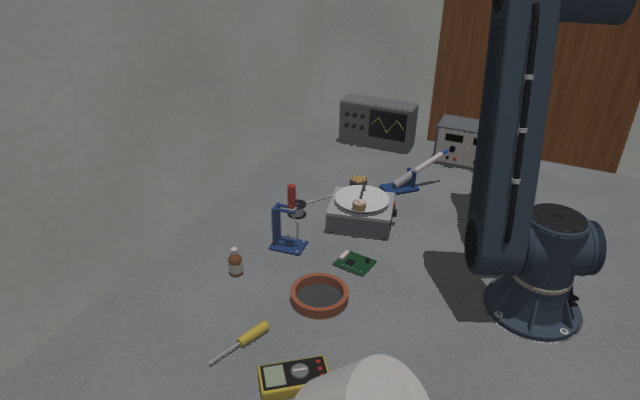

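The top view shows the stand (306,187), pot and lid (375,233) with the gauge at (351,236), and the rest ring (250,243). The side view shows the stand's post on the far (+x) side. Next: stand and lid yaw.

```bash
python3 - <<'E'
from h import *
np.set_printoptions(precision=1,suppress=True)
t=snapshot("top"); s=snapshot("side")
save(t,"t1.png",(280,150,420,290),4); save(s,"s1.png",(250,170,410,290),4)
im=np.vstack([cv2.resize(cv2.imread("pics/t1.png"),(600,600))]); 
cv2.imwrite("pics/c1.png",cv2.resize(np.hstack([cv2.imread("pics/t1.png")[:480],cv2.imread("pics/s1.png")[:480]]),(800,320)))
# orange ring & gauge/bar by colour
hsv=cv2.cvtColor(np.array(t["pixels"]),cv2.COLOR_RGB2HSV)
# stand blue pixels
m=((hsv[...,0]>100)&(hsv[...,0]<130)&(hsv[...,1]>120)).astype(np.uint8); m[:, :285]=0;m[:,330:]=0;m[:150]=0;m[230:]=0
pts=np.argwhere(m)[:,::-1].astype(np.float32); r=cv2.minAreaRect(pts); b=cv2.boxPoints(r); print("blue",len(pts),[atz(t,*q,5)[:2] for q in b])
g=np.array(t["pixels"]).astype(int).sum(2); m=(g<200); m[:220]=0;m[245:]=0;m[:,:355]=0;m[:,397:]=0
pts=np.argwhere(m)[:,::-1]; W=np.array([atz(t,*q,125)[:2] for q in pts]); c=W.mean(0); u,S,v=np.linalg.svd(W-c); print("bar",len(W),c,v[0],((W-c)@v[0]).min(),((W-c)@v[0]).max())
m=((hsv[...,0]<15)&(hsv[...,1]>110)).astype(np.uint8);m[:,:220]=0;m[:,280:]=0;m[:215]=0;m[272:]=0
c,_=cv2.findContours(m,cv2.RETR_EXTERNAL,2); c=max(c,key=cv2.contourArea); e=cv2.fitEllipse(c); print("rest",e,atz(t,*e[0],30))
L=[s_ for s_ in (monitor.state()["ft_force"],)]; print(L)
E
```

```text
blue 559 [array([781.7,  49.7]), array([785.7, -23.7]), array([658.1, -30.2]), array([654.2,  42. ])]
bar 46 [ 548.2 -208.1] [-0.2  1. ] -52.82139267857003 52.41418711899512
rest ((250.02716064453125, 243.4912567138672), (45.07217788696289, 45.59234619140625), 52.20229721069336) [523.4 190.6  30. ]
[array([-0.4, -0.5, -0.6])]
```

View pics/c1.png

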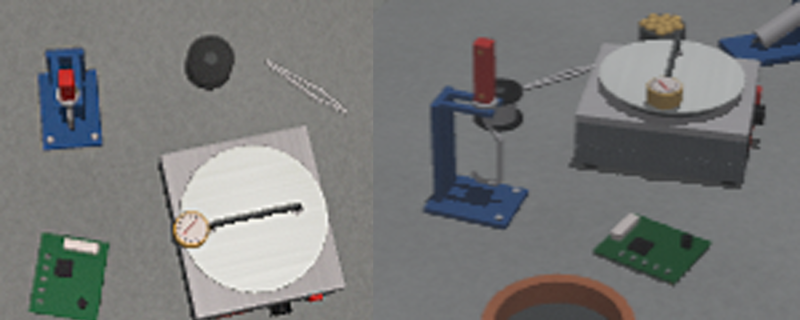

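```bash
cat >> h.py <<'E'
def go(x,y,z,yaw):
    "tool-frame: remaining turn rotvec, then shift (after turning)"
    s=monitor.state(); A=R.from_euler("xyz",s["orientation"]); B=R.from_euler("xyz",[np.pi,0,yaw])
    print("t",round(s["time_s"],2),"pos",np.round(s["tool_pos"],1),"rpy",np.round(s["orientation"],3),"F",np.round(s["ft_force"],2),"w",round(s["gripper_width"],1))
    print(" turn",np.round((A.inv()*B).as_rotvec(),3),"shift",np.round(B.inv().apply(np.array([x,y,z])-s["tool_pos"]),1))
E
python3 - <<'E'
from h import *
np.set_printoptions(precision=2,suppress=True)
t=snapshot("top"); s=snapshot("side")
for p,n in((t,"t"),(s,"s")):
    h=cv2.cvtColor(np.array(p["pixels"]),cv2.COLOR_RGB2HSV); m=(((h[...,0]<8)|(h[...,0]>172))&(h[...,1]>150)).astype(np.uint8)
    q=px(p,[694,10,175]).astype(int); k=np.zeros_like(m); k[q[1]-25:q[1]+25,q[0]-20:q[0]+20]=1; m*=k
    pts=np.argwhere(m)[:,::-1].astype(np.float32); print(n,len(pts),pts.mean(0),pts.min(0),pts.max(0),"expect",px(p,[694,10,175]),px(p,[694,10,212]),px(p,[694,10,140]))
    for dx,dy in((0,10),(10,0)): print(px(p,[694+dx,10+dy,175])-px(p,[694,10,175]))
g=np.array(t["pixels"]).astype(int).sum(2); m=(g<200); m[:220]=0;m[245:]=0;m[:,:355]=0;m[:,397:]=0
W=np.array([atz(t,*q,125)[:2] for q in np.argwhere(m)[:,::-1]]); v=np.linalg.svd(W-W.mean(0))[2][0]; print("lid yaw",np.arctan(-v[0]/v[1]))
go(693,10,300,0.06)
E
```

```text
t 61 [304.57 181.02] [302. 176.] [307. 187.] expect [304.01 181.18] [303.63 178.03] [304.35 184.03]
[-3.29  0.02]
[-0.   -3.19]
s 15 [291.6 185.8] [289. 185.] [294. 187.] expect [290.46 196.  ] [290.25 184.53] [290.66 206.57]
[-1.56  1.58]
[-3.15 -0.72]
lid yaw 0.2068407363365305
t 2.3 pos [ 180.9 -492.8  231.3] rpy [-3.14 -0.    0.35] F [ 0.27 -0.46 -0.42] w 85.3
 turn [-0.    0.    0.29] shift [ 541.3 -471.2  -68.7]
```

```bash
python3 -m inch '[0,0,0.145,0,0,-20,1,0,0,0.145,0,0,-20,1,0,0,0,42,-37,-2,1,0,0,0,42,-37,-2,1,0,0,0,42,-37,-2,1]' 40
python3 -m inch '[0,0,0,42,-37,-2,1,0,0,0,42,-37,-2,1,0,0,0,42,-37,-2,1,0,0,0,42,-37,-2,1,0,0,0,42,-37,-2,1]'
python3 -m inch '[0,0,0,42,-37,-2,0.6,0,0,0,42,-37,-2,0.6,0,0,0,42,-37,-2,0.6,0,0,0,30,-20,-2,0.6,0,0,0,0,0,0,0.6]'
python3 - <<'E'
from h import *
go(693,9.5,300,.06)
t=snapshot("top"); save(t,"t2.png",(260,140,380,230),5)
for l in("lifter_grip","stand_fork","lifter"):
    s=snapshot("side"); print(l,[(w(s,q["xyz"]).round(1),round(q["confidence"],2)) for q in spot_point(s,l)[:1]])
save(s,"s2.png",(230,120,370,260),5)
E
```

```text
time_s: 2.92
tool_pos: [300.7, -373.1, 277.5]
orientation: [3.141, -0.0, 0.061]
ft_force: [1.3, -1.0, -0.3]
gripper_width: 85.5
time_s: 3.55
tool_pos: [499.1, -175.1, 287.5]
orientation: [3.141, -0.0, 0.062]
ft_force: [0.4, -0.9, -0.7]
gripper_width: 85.0
time_s: 4.18
tool_pos: [647.1, -34.4, 294.0]
orientation: [-3.141, 0.001, 0.065]
ft_force: [-0.6, -0.2, -0.3]
gripper_width: 51.2
t 4.17 pos [647.1 -34.4 294. ] rpy [-3.141e+00  1.000e-03  6.500e-02] F [-0.6  -0.21 -0.35] w 51.2
 turn [-0.     0.001  0.005] shift [ 48.5 -41.   -6. ]
lifter_grip [(array([694.7,  10. , 178.3]), 0.75)]
stand_fork [(array([694.1,  11.9, 133. ]), 0.93)]
lifter [(array([687.7,   8.2, 134.6]), 0.68)]
```

View pics/s2.png

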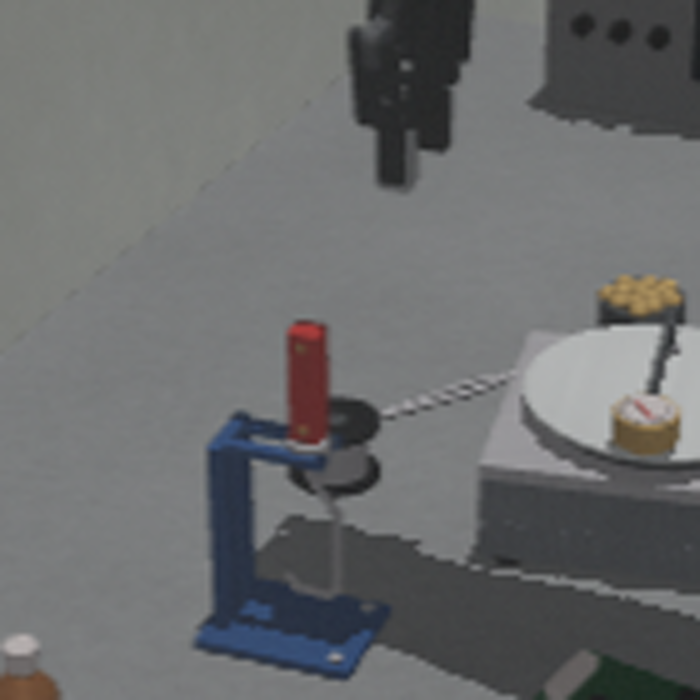

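The lifter hangs with hook towards +x, post behind, the gripper still to the right of it. I'll go above and down.

```bash
python3 -m inch '[0,0,0,25,-21,0,0.6,0,0,0,24.5,-20.5,0,0.6,0,0,0,0,0,30,0.6,0,0,0,0,0,20,0.6,0,0,0,0,0,0,0.6]'
python3 - <<'E'
from h import *
go(694,10,158,.06)
s=snapshot("side"); save(s,"s3.png",(230,100,370,240),5)
E
```

```text
time_s: 5.15
tool_pos: [691.4, 7.7, 244.1]
orientation: [-3.141, 0.003, 0.061]
ft_force: [-0.7, 1.0, -0.2]
gripper_width: 51.5
t 5.15 pos [691.4   7.7 244.1] rpy [-3.141e+00  3.000e-03  6.100e-02] F [-0.75  0.97 -0.2 ] w 51.5
 turn [-0.     0.003  0.001] shift [ 2.8 -2.1 86.1]
```

View pics/s3.png

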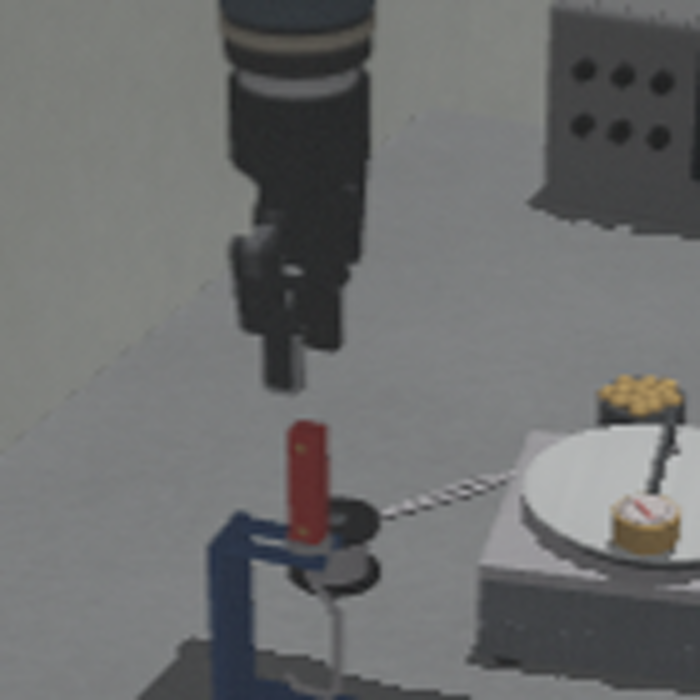

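```bash
python3 -m inch '[0,0,0,0,0,30,0.6,0,0,0,0,0,26,0.6,0,0,0,0,0,0,0.6]'
python3 - <<'E'
from h import *
go(694,10,158,.06)
E
```

```text
time_s: 5.58
tool_pos: [691.7, 7.9, 189.0]
orientation: [-3.141, 0.002, 0.061]
ft_force: [-0.8, 0.7, 0.5]
gripper_width: 51.4
t 5.58 pos [691.7   7.9 189. ] rpy [-3.141e+00  2.000e-03  6.100e-02] F [-0.79  0.68  0.51] w 51.4
 turn [-0.     0.002  0.001] shift [ 2.4 -2.  31. ]
```

```bash
python3 -m inch '[0,0,0,2.4,-2,20,0.6,0,0,0,0,0,11,0.6,0,0,0,0,0,0,0.6,0,0,0,0,0,0,0.3,0,0,0,0,0,0,0]' 50
python3 -m inch '[0,0,0,0,0,0,0,0,0,0,0,0,0,0,0,0,0,0,0,0,0]'
python3 - <<'E'
from h import *
go(694,10,158,.06); print(monitor.state()["ft_torque"])
E
```

```text
time_s: 6.2
tool_pos: [695.1, 10.3, 159.3]
orientation: [3.142, -0.001, 0.062]
ft_force: [0.1, 2.1, 3.7]
gripper_width: 17.8
time_s: 6.58
tool_pos: [695.1, 10.4, 159.3]
orientation: [-3.142, -0.002, 0.062]
ft_force: [-1.0, 0.6, 6.7]
gripper_width: 17.8
t 6.58 pos [695.1  10.4 159.3] rpy [-3.142e+00 -2.000e-03  6.200e-02] F [-0.99  0.64  6.67] w 17.8
 turn [-0.    -0.002  0.002] shift [-1.1  0.3  1.3]
[0.05363042 0.12112161 0.05624972]
```

```bash
python3 -m inch '[0,0,0,0,0,-6,0,0,0,0,0,0,-6,0,0,0,0,-15,0,0,0,0,0,0,-25,0,0,0,0,0,0,-25,0,0,0]'
python3 -m inch '[0,0,0,-15,0,-20,0,0,0,0,0,0,-50,0,0,0,0,0,0,-30,0,0,0,0,0,0,0,0]'
python3 - <<'E'
from h import *
go(550-33*.98,-208-33*.2,290,.207)
s=snapshot("side"); save(s,"s4.png",(230,60,370,200),5)
for p in (s,snapshot("side"),snapshot("top")):
  for l in("lifter_hook","lid_loop","lid","lid_gauge"): print(l,[(w(p,q["xyz"]).round(1),round(q["confidence"],2)) for q in spot_point(p,l)[:1]])
E
```

```text
time_s: 7.2
tool_pos: [629.1, 6.4, 170.3]
orientation: [-3.141, 0.0, 0.062]
ft_force: [0.5, 0.6, -1.6]
gripper_width: 17.2
time_s: 7.7
tool_pos: [616.3, 5.5, 274.5]
orientation: [3.141, -0.006, 0.062]
ft_force: [0.8, 0.5, -1.5]
gripper_width: 17.5
t 7.7 pos [616.3   5.5 274.5] rpy [ 3.141 -0.006  0.062] F [ 0.75  0.5  -1.53] w 17.5
 turn [ 0.001 -0.006 -0.145] shift [-141.8  195.1  -15.5]
lifter_hook [(array([615.6,   3.4, 150.4]), 0.48)]
lid_loop [(array([ 548. , -210.7,  124.2]), 0.65)]
lid [(array([ 553.5, -207.3,   93.9]), 0.8)]
lid_gauge [(array([ 537.9, -130.3,  124.3]), 0.92)]
lifter_hook [(array([617.6,   3.8, 148.4]), 0.52)]
lid_loop [(array([ 546.9, -211.6,  123.4]), 0.71)]
lid [(array([ 557. , -207.9,   93.2]), 0.88)]
lid_gauge [(array([ 538.4, -130.2,  126.2]), 0.87)]
lifter_hook []
lid_loop [(array([ 553.9, -203.8,  118.9]), 0.97)]
lid [(array([ 553. , -210.1,   90.6]), 0.68)]
lid_gauge [(array([ 534.5, -139.4,  122.6]), 0.75)]
```

View pics/s4.png

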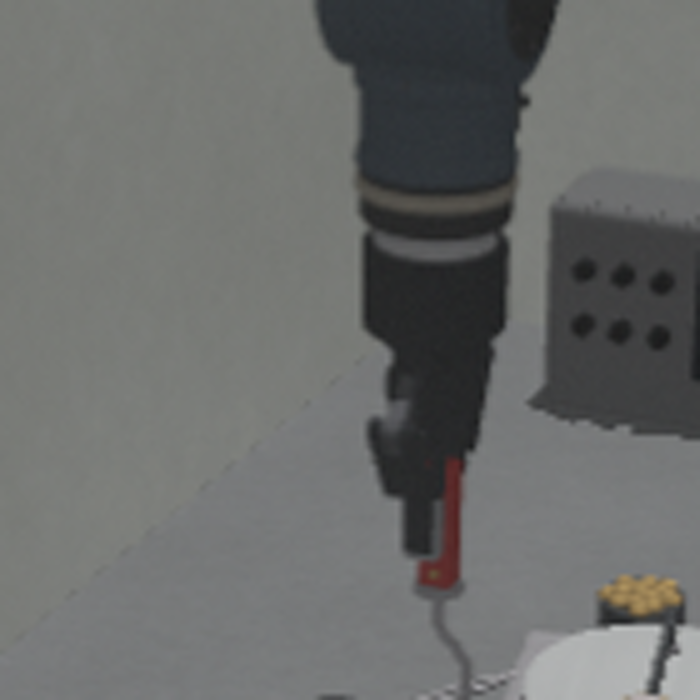

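```bash
python3 -m inch '[0,0.003,-0.145,0,0,0,0,0,0.003,0,-29.4,34.1,0,0,0,0,0,-29.4,34.1,0,0,0,0,0,-29.4,34.1,0,0,0,0,0,-29.4,34.1,0,0]'
python3 -m inch '[0,0,0,-29.4,34.1,0,0,0,0,0,0,0,0,0,0,0,0,0,0,15,0,0,0,0,0,0,0,0]'
python3 - <<'E'
from h import *
go(507.7,-191.6,229.3,.207)
s=snapshot("side"); save(s,"s5.png",(310,110,410,210),6)
for p in (s,snapshot("side")):
  for l in("lifter_hook","lid_loop"): print(l,[(w(p,q["xyz"]).round(1),round(q["confidence"],2)) for q in spot_point(p,l)[:1]])
E
```

```text
time_s: 9.07
tool_pos: [527.0, -153.3, 269.9]
orientation: [3.141, -0.006, 0.207]
ft_force: [0.1, -0.4, -1.8]
gripper_width: 17.5
time_s: 9.57
tool_pos: [505.8, -190.6, 252.8]
orientation: [-3.14, -0.004, 0.208]
ft_force: [-1.2, -0.2, -1.1]
gripper_width: 17.6
t 9.57 pos [ 505.8 -190.6  252.8] rpy [-3.14  -0.004  0.208] F [-1.16 -0.2  -1.13] w 17.6
 turn [-0.001 -0.004  0.001] shift [ 1.7  1.4 23.5]
lifter_hook [(array([ 504.5, -195.3,  129.3]), 0.43)]
lid_loop [(array([ 548.2, -208.6,  123.8]), 0.56)]
lifter_hook [(array([ 505.9, -196.3,  130.3]), 0.62)]
lid_loop [(array([ 548.2, -211.5,  123.9]), 0.86)]
```

View pics/s5.png

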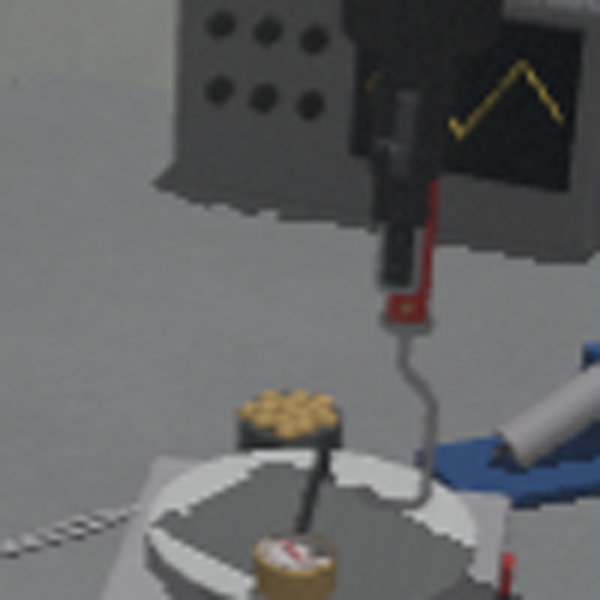

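```bash
python3 -m inch '[0,0,0,1.7,1.4,14,0,0,-0.004,0,0,0,9.5,0,0,0,0,0,0,0,0,0,0,0,0,0,0,0]'
python3 - <<'E'
from h import *
go(549-.2055*25+1,-208.3+25*.9787,229.3,.207)
s=snapshot("side"); save(s,"s6.png",(310,130,400,200),8)
E
```

```text
time_s: 10.38
tool_pos: [508.1, -192.6, 231.0]
orientation: [-3.142, -0.002, 0.207]
ft_force: [0.4, 0.9, -1.3]
gripper_width: 17.0
t 10.38 pos [ 508.1 -192.6  231. ] rpy [-3.142e+00 -2.000e-03  2.070e-01] F [ 0.43  0.85 -1.35] w 17.0
 turn [-0.    -0.002 -0.   ] shift [37.7 -1.1  1.7]
```

View pics/s6.png

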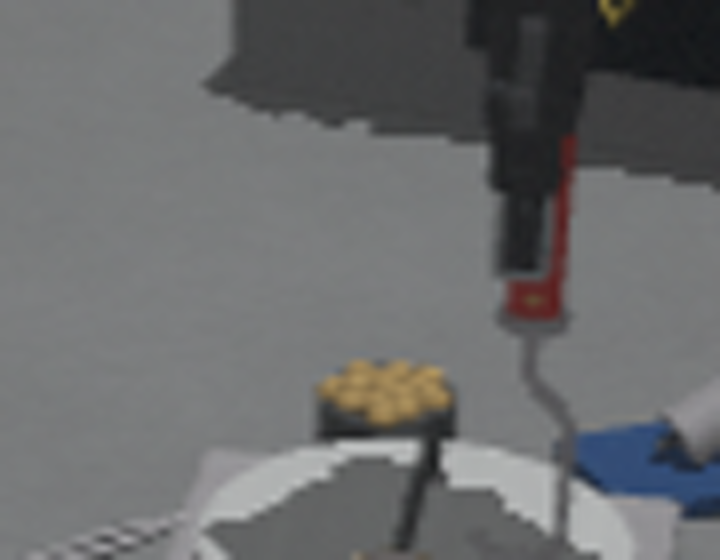

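```bash
python3 -m inch '[0,0,0,8,-1,1,0,0,0,0,8,0,0,0,0,0,0,4,0,0,0]'; python3 -m inch '[0,0,0,6,0,0,0,0,0,0,6,0,0,0,0,0,0,5.7,0,0,0,0,0,0,0,0,0,0]'
python3 - <<'E'
from h import *
go(549-.2055*25+1,-208.3+25*.9787,229.3,.207)
s=snapshot("side"); save(s,"s7.png",(310,150,400,220),8)
print([monitor.state()["ft_torque"].round(2)])
E
```

```text
time_s: 10.8
tool_pos: [528.3, -187.3, 230.0]
orientation: [3.141, -0.002, 0.207]
ft_force: [-0.0, -0.8, -0.8]
gripper_width: 17.3
time_s: 11.3
tool_pos: [545.2, -183.8, 230.0]
orientation: [3.142, -0.002, 0.207]
ft_force: [-0.1, 0.1, -1.0]
gripper_width: 17.4
t 11.3 pos [ 545.2 -183.8  230. ] rpy [ 3.142e+00 -2.000e-03  2.070e-01] F [-0.1   0.08 -1.02] w 17.4
 turn [ 0.    -0.002  0.   ] shift [-0.4 -0.   0.7]
[array([ 0.02,  0.01, -0.04])]
```

View pics/s7.png

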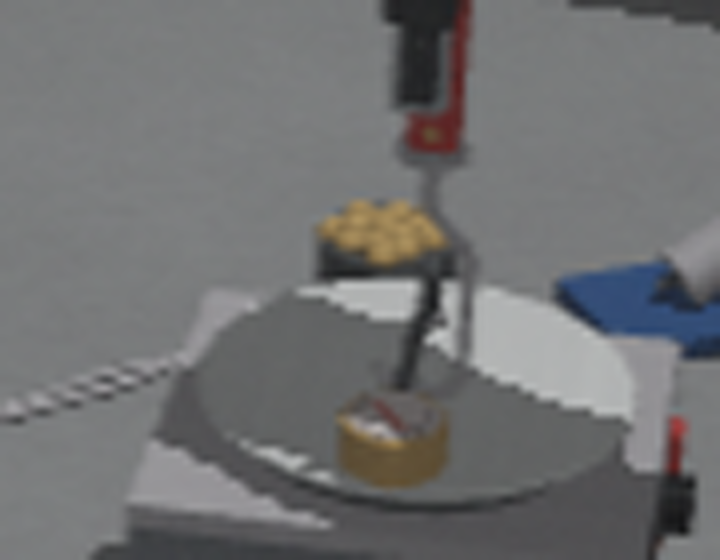

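The bar now lies between shank and tip (shank at crop 465, bar 410). I'll take a force baseline and a reference image, then raise to contact.

```bash
cat > feel.py <<'E'
from h import *
import sys
def cap(n=6):
    F=[];T=[];I=0
    for _ in range(n):
        p=snapshot("side"); I=I+cv2.cvtColor(np.array(p["pixels"]),cv2.COLOR_RGB2GRAY).astype(np.float32)/n
        s=monitor.state(); F.append(s["ft_force"]);T.append(s["ft_torque"])
    return p,I,np.array(F),np.array(T),s
p,I,F,T,s=cap()
if sys.argv[1]=="ref": np.savez("ref.npz",I=I,F=F.mean(0))
r=np.load("ref.npz"); C=np.array([549,-208.3]); ax=np.array([.9787,.2055]); ay=np.array([-.2055,.9787])
tp=s["tool_pos"]; d=tp[:2]-[1,0]-C
print("t",round(s["time_s"],2),"hook lid x,y",(d@ax).round(1),(d@ay).round(1),"hook z-122:",round(tp[2]-241.8,2),"dF",(F.mean(0)-r["F"]).round(2),"sd",F.std(0).round(2),"T",T.mean(0).round(3))
def W(y,x,z): return px(p,np.append(C+ax*x+ay*y,z))
for n,y,x,z in(("gauge",84,0,112),("farL",-80,25,92),("farR",-70,-52,92),("nearL",60,62,92),("nearR",70,-52,92)):
    u,v=W(y,x,z).round().astype(int); a=8
    def patch(Im): return Im[v-a:v+a,u-a-3:u+a+3]
    M=np.eye(2,3,dtype=np.float32)
    try:
        c,M=cv2.findTransformECC(patch(r["I"]),patch(I),M,cv2.MOTION_TRANSLATION,(3,80,1e-5),None,3)
        print(n,(u,v),"du,dv",M[:,2].round(2),"cc",round(c,3),"px/mm up",(W(y,x,z+1)-W(y,x,z))[1].round(2))
    except cv2.error: print(n,"fail")
E
python3 feel.py ref
python3 -m inch '[0,0,0,-0.5,0,-6,0,0,0,0,0,0,-4,0,0,0,0,0,0,0,0]'; python3 feel.py x
```

```text
t 11.65 hook lid x,y -0.2 24.9 hook z-122: -11.57 dF [0. 0. 0.] sd [0.27 0.34 0.3 ] T [-0.027 -0.011  0.004]
gauge (np.int64(359), np.int64(205)) du,dv [-0. -0.] cc 1.0 px/mm up -0.28
farL (np.int64(358), np.int64(185)) du,dv [ 0. -0.] cc 1.0 px/mm up -0.26
farR (np.int64(380), np.int64(189)) du,dv [-0. -0.] cc 1.0 px/mm up -0.27
nearL (np.int64(340), np.int64(205)) du,dv [0. 0.] cc 1.0 px/mm up -0.28
nearR (np.int64(376), np.int64(210)) du,dv [-0.  0.] cc 1.0 px/mm up -0.28
time_s: 12.02
tool_pos: [544.6, -184.1, 240.7]
orientation: [3.141, -0.003, 0.207]
ft_force: [-0.0, 0.4, -1.3]
gripper_width: 17.5
t 12.32 hook lid x,y -0.6 25.0 hook z-122: -1.83 dF [-0.17 -0.74  0.26] sd [0.35 0.39 0.51] T [-0.     0.009  0.002]
gauge (np.int64(359), np.int64(205)) du,dv [-0.02 -0.01] cc 0.984 px/mm up -0.28
farL (np.int64(358), np.int64(185)) du,dv [ 0.02 -0.  ] cc 0.994 px/mm up -0.26
farR (np.int64(380), np.int64(189)) du,dv [0.07 0.01] cc 0.998 px/mm up -0.27
nearL (np.int64(340), np.int64(205)) du,dv [-0.12 -0.04] cc 0.985 px/mm up -0.28
nearR (np.int64(376), np.int64(210)) du,dv [ 0.02 -0.01] cc 0.998 px/mm up -0.28
```

```bash
for i in 1; do python3 -m inch '[0,0,0,0,0,-1,0,0,0,0,0,0,-1,0,0,0,0,0,0,-0.5,0,0,0,0,0,0,0,0]'|head -2; done; python3 feel.py x;python3 -m inch '[0,0,0,0,0,-0.5,0,0,0,0,0,0,-0.5,0,0,0,0,0,0,0,0]'|head -2;  python3 feel.py x
```

```text
time_s: 12.82
tool_pos: [544.3, -183.9, 242.4]
t 13.12 hook lid x,y -0.5 25.0 hook z-122: 0.76 dF [-0.17 -0.69 -2.48] sd [0.38 0.36 0.34] T [-0.038 -0.008  0.022]
gauge (np.int64(359), np.int64(205)) du,dv [ 0.22 -0.03] cc 0.852 px/mm up -0.28
farL (np.int64(358), np.int64(185)) du,dv [0.01 0.01] cc 0.994 px/mm up -0.26
farR (np.int64(380), np.int64(189)) du,dv [0.17 0.03] cc 0.992 px/mm up -0.27
nearL (np.int64(340), np.int64(205)) du,dv [-0.17 -0.14] cc 0.964 px/mm up -0.28
nearR (np.int64(376), np.int64(210)) du,dv [ 0.15 -0.07] cc 0.946 px/mm up -0.28
time_s: 13.5
tool_pos: [544.4, -184.0, 243.7]
t 13.8 hook lid x,y -0.5 25.0 hook z-122: 1.82 dF [-0.21 -0.56 -2.5 ] sd [0.45 0.64 0.42] T [-0.031 -0.007  0.002]
gauge (np.int64(359), np.int64(205)) du,dv [-0.02 -0.73] cc 0.937 px/mm up -0.28
farL (np.int64(358), np.int64(185)) du,dv [-0.04  0.07] cc 0.991 px/mm up -0.26
farR (np.int64(380), np.int64(189)) du,dv [0.11 0.07] cc 0.997 px/mm up -0.27
nearL (np.int64(340), np.int64(205)) du,dv [-0.13 -0.37] cc 0.908 px/mm up -0.28
nearR (np.int64(376), np.int64(210)) du,dv [ 0.37 -0.61] cc 0.751 px/mm up -0.28
```

Gauge rises, far side stays: the balance point lies at y < 25. The force puts it around 17; I'll unload, shift and try again.

```bash
python3 -m inch '[0,0,0,0,0,2,0,0,0,0,0,0,2,0,0,0,0,0,8,0,0,0,0,0,0,0,-2,0,0,0,0,0,0,-0.5,0]'|head -2; python3 -m inch '[0,0,0,0,0,-0.7,0,0,0,0,0,0,-0.7,0,0,0,0,0,0,0,0]'|head -2;  python3 feel.py x
```

```text
time_s: 14.42
tool_pos: [546.0, -192.0, 242.2]
time_s: 14.8
tool_pos: [546.0, -191.7, 243.5]
t 15.1 hook lid x,y -0.5 17.0 hook z-122: 1.72 dF [-0.48 -0.46 -2.81] sd [0.35 0.43 0.29] T [ 0.032 -0.012 -0.   ]
gauge (np.int64(359), np.int64(205)) du,dv [ 0.64 -0.83] cc 0.875 px/mm up -0.28
farL (np.int64(358), np.int64(185)) du,dv [ 0.11 -0.12] cc 0.929 px/mm up -0.26
farR (np.int64(380), np.int64(189)) du,dv [0.43 0.11] cc 0.962 px/mm up -0.27
nearL (np.int64(340), np.int64(205)) du,dv [-1.24 -1.23] cc 0.816 px/mm up -0.28
nearR (np.int64(376), np.int64(210)) du,dv [-0.3  -0.37] cc 0.661 px/mm up -0.28
```

```bash
python3 -m inch '[0,0,0,0,0,-0.6,0,0,0,0,0,0,-0.6,0,0,0,0,0,0,0,0]'|head -2;  python3 feel.py x; python3 - <<'E'
from h import *
s=snapshot("side"); r=np.load("ref.npz")["I"]; c=(315,160,400,225)
save(s,"a8.png",c,6); x0,y0,x1,y1=c
b=cv2.resize(r[y0:y1,x0:x1],None,fx=6,fy=6,interpolation=cv2.INTER_CUBIC); b=cv2.cvtColor(b.clip(0,255).astype(np.uint8),8)
cv2.imwrite("pics/a8.png",cv2.resize(np.hstack([b,cv2.imread("pics/a8.png")]),(800,306)))
E
```

```text
time_s: 15.48
tool_pos: [546.0, -191.8, 244.8]
t 15.78 hook lid x,y -0.6 17.0 hook z-122: 2.92 dF [ 0.23 -0.48 -2.67] sd [0.69 0.48 0.54] T [ 0.02  -0.007  0.001]
gauge (np.int64(359), np.int64(205)) du,dv [ 0.53 -1.49] cc 0.763 px/mm up -0.28
farL (np.int64(358), np.int64(185)) du,dv [ 0.13 -0.09] cc 0.918 px/mm up -0.26
farR (np.int64(380), np.int64(189)) du,dv [0.51 0.09] cc 0.958 px/mm up -0.27
nearL (np.int64(340), np.int64(205)) du,dv [-1.38 -1.62] cc 0.792 px/mm up -0.28
nearR (np.int64(376), np.int64(210)) du,dv [-0.34 -0.84] cc 0.819 px/mm up -0.28
```

View pics/a8.png

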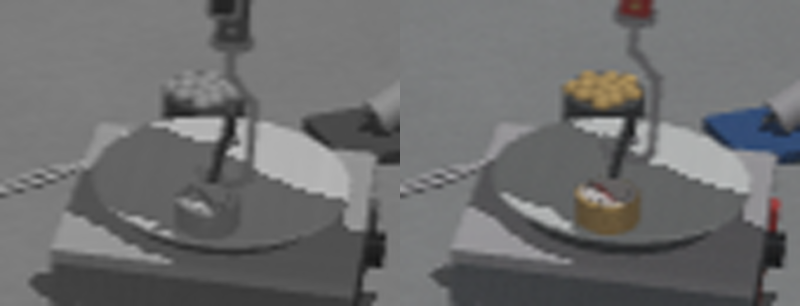

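Near side still lifts first (gauge up about 5 mm, far side down), so the balance point is below 17. Next try y = 14.

```bash
python3 -m inch '[0,0,0,0,0,2.2,0,0,0,0,0,0,2.5,0,0,0,0,0,3,0,0,0,0,0,0,0,-2.2,0,0,0,0,0,0,-1.2,0]'|head -2; python3 -m inch '[0,0,0,0,0,-0.7,0,0,0,0,0,0,0,0]'|head -2;  python3 feel.py x; python3 -m inch '[0,0,0,0,0,-0.6,0,0,0,0,0,0,0,0]'|head -2;  python3 feel.py x
```

```text
time_s: 16.45
tool_pos: [546.5, -194.8, 243.4]
time_s: 16.7
tool_pos: [546.6, -194.7, 244.1]
t 17.0 hook lid x,y -0.5 14.0 hook z-122: 2.29 dF [ 0.23 -0.38 -2.63] sd [0.5  0.66 0.44] T [-0.01  -0.008 -0.007]
gauge (np.int64(359), np.int64(205)) du,dv [ 0.64 -0.99] cc 0.84 px/mm up -0.28
farL (np.int64(358), np.int64(185)) du,dv [ 0.14 -0.36] cc 0.825 px/mm up -0.26
farR (np.int64(380), np.int64(189)) du,dv [ 0.59 -0.  ] cc 0.977 px/mm up -0.27
nearL (np.int64(340), np.int64(205)) du,dv [-1.44 -1.45] cc 0.658 px/mm up -0.28
nearR (np.int64(376), np.int64(210)) du,dv [-0.49 -0.45] cc 0.682 px/mm up -0.28
time_s: 17.25
tool_pos: [546.6, -194.8, 244.8]
t 17.55 hook lid x,y -0.5 14.0 hook z-122: 2.92 dF [-0.14 -0.41 -2.87] sd [0.4  0.38 0.55] T [ 0.023 -0.011  0.027]
gauge (np.int64(359), np.int64(205)) du,dv [ 0.77 -1.09] cc 0.83 px/mm up -0.28
farL (np.int64(358), np.int64(185)) du,dv [ 0.15 -0.54] cc 0.867 px/mm up -0.26
farR (np.int64(380), np.int64(189)) du,dv [ 0.79 -0.08] cc 0.967 px/mm up -0.27
nearL (np.int64(340), np.int64(205)) du,dv [-2.   -1.85] cc 0.809 px/mm up -0.28
nearR (np.int64(376), np.int64(210)) du,dv [ 0.12 -0.71] cc 0.965 px/mm up -0.28
```

```bash
python3 -m inch '[0,0,0,0,0,-1,0,0,0,0,0,0,-1,0,0,0,0,0,0,0,0]'|head -2;  python3 feel.py x; python3 -m inch '[0,0,0,0,0,-1,0,0,0,0,0,0,-1,0,0,0,0,0,0,0,0]'|head -2;  python3 feel.py x
```

```text
time_s: 17.92
tool_pos: [546.7, -194.8, 246.9]
t 18.23 hook lid x,y -0.5 14.0 hook z-122: 4.89 dF [-0.11 -0.31 -2.95] sd [0.41 0.42 0.39] T [-0.005 -0.011 -0.008]
gauge (np.int64(359), np.int64(205)) du,dv [ 0.65 -1.75] cc 0.838 px/mm up -0.28
farL (np.int64(358), np.int64(185)) du,dv [ 0.15 -1.07] cc 0.809 px/mm up -0.26
farR (np.int64(380), np.int64(189)) du,dv [ 1.3  -0.39] cc 0.944 px/mm up -0.27
nearL (np.int64(340), np.int64(205)) du,dv [-2.12 -2.39] cc 0.741 px/mm up -0.28
nearR (np.int64(376), np.int64(210)) du,dv [ 0.16 -1.18] cc 0.872 px/mm up -0.28
time_s: 18.6
tool_pos: [546.7, -194.8, 248.9]
t 18.9 hook lid x,y -0.6 14.0 hook z-122: 6.89 dF [-0.01 -0.36 -2.54] sd [0.3  0.53 0.35] T [ 0.009 -0.029 -0.014]
gauge (np.int64(359), np.int64(205)) du,dv [ 0.71 -2.32] cc 0.749 px/mm up -0.28
farL (np.int64(358), np.int64(185)) du,dv [ 0.22 -1.63] cc 0.761 px/mm up -0.26
farR (np.int64(380), np.int64(189)) du,dv [ 1.52 -0.73] cc 0.948 px/mm up -0.27
nearL (np.int64(340), np.int64(205)) du,dv [-3.3  -3.36] cc 0.705 px/mm up -0.28
nearR (np.int64(376), np.int64(210)) du,dv [-0.18 -1.61] cc 0.913 px/mm up -0.28
```

Lid is free: gauge and far side rise alike, tilt about 0.013 rad. Lifting clear.

```bash
python3 -m inch '[0,0,0,0,0,-2,0,0,0,0,0,0,-4,0,0,0,0,0,0,-6,0,0,0,0,0,0,-7,0,0,0,0,0,0,-7,0]'|head -2; python3 -m inch '[0,0,0,0,0,-5,0,0,0,0,0,0,-3,0,0,0,0,0,0,-1,0,0,0,0,0,0,0,0]'; python3 - <<'E'
from h import *
s=snapshot("side"); save(s,"s9.png",(305,120,415,230),6)
E
```

```text
time_s: 19.52
tool_pos: [546.6, -194.8, 275.4]
time_s: 20.02
tool_pos: [546.5, -194.7, 283.6]
orientation: [3.142, -0.002, 0.207]
ft_force: [0.1, -0.4, -3.9]
gripper_width: 17.5
```

View pics/s9.png

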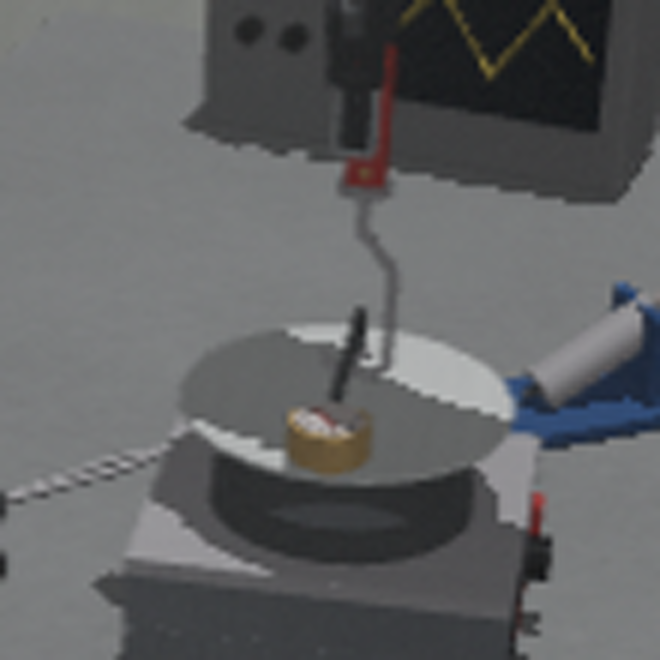

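The lid hangs level above the collar. Carrying it over with gentle ramps.

```bash
python3 -m inch '[0,0,0,0.3,-2,0,0,0,0,0,0.7,-5,0,0,0,0,0,1.2,-8,0,0,0,0,0,1.6,-11,0,0,0,0,0,2.1,-14,0,0]'|head -2
python3 -m inch '[0,0,0,2.3,-16,0,0,0,0,0,2.3,-16,0,0,0,0,0,2.3,-16,0,0,0,0,0,2.3,-16,0,0,0,0,0,2.3,-16,0,0]'|head -2
python3 -m inch '[0,0,0,2.3,-16,0,0,0,0,0,2.3,-16,0,0,0,0,0,2.3,-16,0,0,0,0,0,2.3,-16,0,0,0,0,0,2.3,-16,0,0]'|head -2
python3 -m inch '[0,0,0,2.3,-16,0,0,0,0,0,2.3,-16,0,0,0,0,0,2.3,-16,0,0,0,0,0,2.3,-16,0,0,0,0,0,2.3,-16,0,0]'|head -2
python3 -m inch '[0,0,0,2.3,-16,0,0,0,0,0,2.3,-16,0,0,0,0,0,2.3,-16,0,0,0,0,0,2.3,-16,0,0,0,0,0,2.3,-16,0,0]'|head -2
python3 -m inch '[0,0,0,2.1,-14,0,0,0,0,0,1.6,-11,0,0,0,0,0,1.2,-8,0,0,0,0,0,0.7,-4,0,0,0,0,0,0.3,-2,0,0]'
python3 -m inch '[0,0,0,0,0,0,0,0,0,0,0,0,0,0]'|head -1
python3 - <<'E'
from h import *
go(0,0,0,.207)
for i in range(3):
  for c in("top","side"):
    p=snapshot(c)
    print(c,[(l,w(p,q[0]["xyz"]).round(1),round(q[0]["confidence"],2)) for l in("lid","lid_loop","lid_gauge","rest_top") for q in [spot_point(p,l)] if q])
    if c=="top": save(p,"t10.png",(200,200,300,290),1); T=p
g=np.array(T["pixels"]); h=cv2.cvtColor(g,cv2.COLOR_RGB2HSV); np.save("t10.npy",g)
print(px(T,[524.5,193.5,30]),px(T,[524.5,193.5,131]))
for v in range(218,272,6): print(v,[tuple(x) for x in g[v,222:282:4]] if 0 else ' '.join('%3d'%x for x in h[v,220:284:2,1]))
E
```

```text
time_s: 20.7
tool_pos: [544.0, -153.4, 283.8]
time_s: 21.32
tool_pos: [538.8, -72.6, 283.8]
time_s: 21.95
tool_pos: [533.7, 8.0, 283.8]
time_s: 22.58
tool_pos: [528.5, 88.7, 283.8]
time_s: 23.2
tool_pos: [529.0, 141.5, 284.3]
time_s: 23.82
tool_pos: [529.4, 162.5, 285.4]
orientation: [-3.104, -0.002, 0.278]
ft_force: [-0.1, -0.4, -4.1]
gripper_width: 17.0
time_s: 24.08
t 24.07 pos [529.4 162.4 285.4] rpy [-3.104e+00 -2.000e-03  2.780e-01] F [ 0.84  0.22 -3.86] w 17.5
 turn [-0.037 -0.     0.071] shift [-551.5   50.1  285.4]
top [('lid', array([531.2, 153.8, 132.3]), 0.64), ('lid_loop', array([538.3, 156.1, 163.3]), 0.8), ('lid_gauge', array([ 550.6, -210.4,   89.7]), 0.58)]
side [('lid', array([532.5, 155.3, 132.2]), 0.94), ('lid_loop', array([527.9, 152.5, 164.1]), 0.88), ('lid_gauge', array([514.2, 227.8, 168.7]), 0.98), ('rest_top', array([523. , 196.3,  30.3]), 0.69)]
top [('lid', array([533.8, 151.3, 133. ]), 0.79), ('lid_loop', array([538.2, 158.5, 164.3]), 0.57)]
side [('lid', array([535.5, 155.3, 135.1]), 0.92), ('lid_loop', array([533.1, 153.5, 165.4]), 0.94), ('lid_gauge', 
[... 931 characters left out ...]
  11  13  11   9   9   9  15  13   9   9
242  49  48  50  48  46  51  54  45  45  49  53  53  48  50  48  54  53  48  55  48  48  55   7  12  13   7  13  13  11  11  11   9
248  50  48  53  48  47  43  45  45  45  45  43  48  50  47  49  44  51  47  48  52  40  50  39  74   9   9   7  11  11  11  11   8
254  53  52  52  51  50  51  45  45  47  42  48  46  49  53  50  51  44  53  44  50  47  47  50  39  46  11   8  11  10   8  13  10
260  49  50  51  47  42  44  44  44  44  48  44  47  50  45  47  53  49  50  48  53  47  46  53  48  53  51   8   7  15   7   7  14
266  54  51  53  45  43  46  45  44  38  46  45  45  46  48  50  45  45  53  49  49  54  48  49  43  46  39  57   7   7  10   4   7
```

```bash
python3 - <<'E'
from h import *
s=monitor.state(); print(s["joints"].round(3), s["ft_torque"].round(3))
E
```

```text
[0.277 0.276 0.175 1.468 0.037 3.141] [-0.117 -0.042 -0.021]
```

The joint-6 limit (yaw must be ≥ joint 1) stopped the travel and tilted the tool slightly. I'll turn the tool to yaw 0.45 slowly, here at height.

```bash
python3 - <<'E'
from h import *
go(529.4,162.4,285.4,.45)
E
```

```text
t 25.57 pos [529.4 162.5 285.4] rpy [-3.104e+00 -2.000e-03  2.780e-01] F [-0.01  0.24 -4.12] w 17.3
 turn [-0.037 -0.005 -0.172] shift [-0.  0. -0.]
```

```bash
python3 -m inch '[-0.002,0,-0.012,0,0,0,0,-0.005,-0.001,-0.022,0,0,0,0,-0.005,-0.001,-0.022,0,0,0,0,-0.005,-0.001,-0.022,0,0,0,0,-0.005,-0.001,-0.022,0,0,0,0]'|head -1
python3 -m inch '[-0.005,-0.001,-0.022,0,0,0,0,-0.005,-0.001,-0.022,0,0,0,0,-0.005,0,-0.018,0,0,0,0,0,0,-0.01,0,0,0,0,0,0,0,0,0,0,0]'|head -1
python3 - <<'E'
from h import *
go(529.4,162.4,285.4,.45); print(monitor.state()["joints"].round(3))
A=[]
for i in range(4):
    p=snapshot("side")
    A.append([w(p,spot_point(p,l)[0]["xyz"]) if spot_point(p,l) else [np.nan]*3 for l in("lid","lid_loop","lid_gauge","lifter_hook","rest_top")])
print(np.nanmedian(np.array(A),0).round(1))
save(p,"s11.png",(250,160,400,330),4)
E
```

```text
time_s: 26.2
time_s: 26.82
t 26.82 pos [529.4 162.5 285.4] rpy [-3.141e+00  1.000e-03  4.500e-01] F [ 0.27  0.41 -4.96] w 17.2
 turn [-0.     0.001  0.   ] shift [-0.   0.1 -0. ]
[0.298 0.279 0.179 1.473 0.    2.989]
[[538.1 150.6 134. ]
 [532.4 147.5 168.6]
 [504.5 221.  165.8]
 [527.7 158.4 161.7]
 [523.5 195.   30.5]]
```

```bash
python3 -m inch '[0,0,0,0.5,-2,0,0,0,0,0,1,-5,0,0,0,0,0,1.7,-8,0,0,0,0,0,1.9,-9,0,0,0,0,0,1.9,-9,0,0]'|head -1
python3 -m inch '[0,0,0,1.5,-7,0,0,0,0,0,1,-4,2,0,0,0,0,0.4,-1.3,5,0,0,0,0,0,0,9,0,0,0,0,0,0,11,0]'|head -1
python3 -m inch '[0,0,0,0,0,11,0,0,0,0,0,0,10,0,0,0,0,0,0,9,0,0,0,0,0,0,5,0,0,0,0,0,0,2,0]'
python3 -m inch '[0,0,0,0,0,0,0,0,0,0,0,0,0,0]' |head -1
python3 - <<'E'
from h import *
go(518.6,207.6,221.4,.45); print(monitor.state()["joints"].round(3))
A=[]
for i in range(4):
    p=snapshot("side")
    A.append([w(p,spot_point(p,l)[0]["xyz"]) if spot_point(p,l) else [np.nan]*3 for l in("lid","lid_loop","lid_gauge","lifter_hook","rest_top")])
print(np.nanmedian(np.array(A),0).round(1))
im=cv2.cvtColor(np.array(p["pixels"]),cv2.COLOR_RGB2BGR); x0,y0,k=260,215,6
big=cv2.resize(im[y0:y0+100,x0:x0+130],None,fx=k,fy=k,interpolation=cv2.INTER_CUBIC)
def circ(c,r,z,col,half=False):
    for a in np.linspace(0,2*np.pi,60):
        q=((px(p,[c[0]+r*np.cos(a),c[1]+r*np.sin(a),z])-[x0,y0]+.5)*k).astype(int); cv2.circle(big,tuple(int(v) for v in q),1,col,-1)
circ((524,194),76,30,(255,0,0)); circ((524,194),76,0,(255,0,0))
circ((524,194),88,69.6+4,(0,255,0)); circ((524,194),55,57.6,(0,255,255))
cv2.imwrite("pics/s12.png",big)
E
```

```text
time_s: 29.65
time_s: 30.28
time_s: 30.9
tool_pos: [518.5, 207.5, 221.2]
orientation: [-3.141, 0.001, 0.45]
ft_force: [-0.4, -0.0, -2.9]
gripper_width: 17.4
time_s: 31.15
t 31.15 pos [518.7 207.7 221.7] rpy [-3.141  0.     0.45 ] F [ 0.53  0.89 -3.82] w 17.5
 turn [-0.  0.  0.] shift [-0.1 -0.   0.3]
[0.381 0.3   0.048 1.319 0.    3.072]
[[526.7 196.7  69.9]
 [521.  193.6 101.6]
 [494.1 266.5 103.1]
 [517.3 199.1  97.7]
 [524.1 196.4  28.9]]
```

View pics/s12.png

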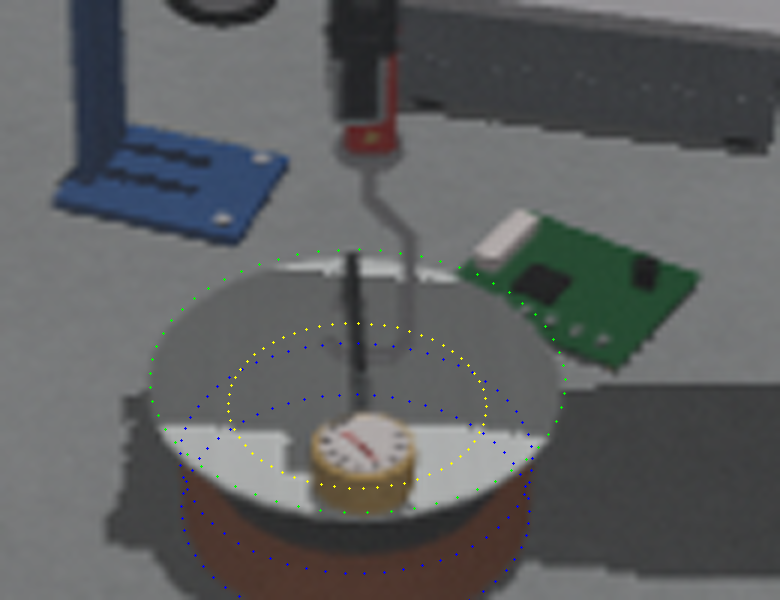

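```bash
python3 - <<'E'
from h import *
p=snapshot("side"); g=np.array(p["pixels"]).astype(int); h=cv2.cvtColor(np.array(p["pixels"]),cv2.COLOR_RGB2HSV)
m=((h[...,0]<15)&(h[...,1]>100)).astype(np.uint8); m[:265]=0; m[335:]=0; m[:,:280]=0; m[:,360:]=0
def pred(c,r,z):
    q=np.array([px(p,[c[0]+r*np.cos(a),c[1]+r*np.sin(a),z]) for a in np.linspace(0,6.283,400)]); return q
b=pred((524,194),76,0)
for u in(305,312,320,328,335):
    col=np.where(m[:,u])[0]; pb=max(v for x,v in b if abs(x-u)<.6)
    tp=pred((524,194),88,69.6); pt=max(v for x,v in tp if abs(x-u)<.6)
    gg=g[285:310,u].sum(1); 
    print(u,"ring top/bottom",col.min(),col.max(),"pred bottom",round(pb,1),"lid lower edge pred",round(pt,1),gg.tolist())
for dy in(0,10): print(px(p,[524,194+76+dy,0]),px(p,[524,194+88+dy,70]))
E
```

```text
305 ring top/bottom 305 315 pred bottom 316.9 lid lower edge pred 299.2 [291, 346, 520, 517, 520, 517, 517, 515, 514, 514, 513, 511, 509, 472, 299, 161, 140, 141, 147, 163, 176, 176, 178, 188, 177]
312 ring top/bottom 307 317 pred bottom 318.6 lid lower edge pred 300.7 [290, 301, 343, 384, 382, 339, 292, 230, 236, 281, 275, 246, 269, 311, 383, 326, 223, 140, 138, 137, 137, 150, 174, 175, 182]
320 ring top/bottom 289 318 pred bottom 319.1 lid lower edge pred 301.2 [508, 509, 506, 475, 287, 410, 506, 478, 433, 357, 242, 246, 245, 242, 243, 251, 263, 154, 135, 138, 139, 135, 156, 176, 175]
328 ring top/bottom 308 317 pred bottom 318.3 lid lower edge pred 300.6 [340, 497, 435, 447, 401, 379, 310, 246, 231, 239, 284, 319, 425, 472, 466, 389, 198, 134, 134, 133, 132, 154, 177, 171, 175]
335 ring top/bottom 305 314 pred bottom 316.1 lid lower edge pred 298.9 [344, 522, 524, 523, 524, 525, 522, 522, 520, 521, 520, 517, 508, 442, 228, 135, 129, 131, 146, 166, 168, 171, 172, 170, 175]
[306.72005802 317.27538389] [304.63440658 298.93106539]
[305.04648756 319.84161415] [302.88022361 301.48038903]
```

Lid outline matches the prediction and sits over the ring, about 2 mm too far in +y. I'll correct that while lowering, and do the last mm slowly.

```bash
python3 -m inch '[0,0,0,-0.3,0.6,2,0,0,0,0,-0.3,0.6,4,0,0,0,0,-0.3,0.6,6,0,0,0,0,0,0,7,0,0,0,0,0,0,6,0]'|head -2
python3 -m inch '[0,0,0,0,0,4,0,0,0,0,0,0,2,0,0,0,0,0,0,1,0,0,0,0,0,0,0,0]'
python3 - <<'E'
from h import *
go(518.6,205.7,181.8,.45)
A=[]
for i in range(4):
    p=snapshot("side")
    A.append([w(p,spot_point(p,l)[0]["xyz"]) if spot_point(p,l) else [np.nan]*3 for l in("lid","lid_loop","lid_gauge")]); print(monitor.state()["ft_force"].round(2))
print(np.nanmedian(np.array(A),0).round(1))
E
```

```text
time_s: 33.98
tool_pos: [518.3, 205.5, 195.7]
time_s: 34.48
tool_pos: [518.6, 205.6, 189.5]
orientation: [-3.141, 0.001, 0.45]
ft_force: [0.3, -1.0, -3.8]
gripper_width: 17.4
t 34.48 pos [518.6 205.6 189.5] rpy [-3.141e+00  1.000e-03  4.500e-01] F [ 0.31 -0.98 -3.77] w 17.4
 turn [-0.     0.001  0.   ] shift [ 0.1 -0.1  7.7]
[ 1.06  0.27 -4.99]
[-0.72  0.47 -4.89]
[ 0.37 -0.34 -4.25]
[ 0.86  0.05 -4.06]
[[527.5 194.6  38.3]
 [521.1 191.9  69.6]
 [494.3 264.5  71. ]]
```

```bash
f(){ python3 -c "
from h import *
F=[]
for i in range(3): snapshot('side'); F.append(monitor.state()['ft_force'])
print(monitor.state()['tool_pos'][2].round(1),np.mean(F,0).round(2))"; }
python3 -m inch '[0,0,0,0,0,1,0,0,0,0,0,0,1,0,0,0,0,0,0,1,0,0,0,0,0,0,1,0,0,0,0,0,0,1,0]'>/dev/null; f
python3 -m inch '[0,0,0,0,0,1,0,0,0,0,0,0,1,0,0,0,0,0,0,0.8,0,0,0,0,0,0,0,0]'>/dev/null; f
python3 -m inch '[0,0,0,0,0,0.7,0,0,0,0,0,0,0.7,0,0,0,0,0,0,0.7,0,0,0,0,0,0,0,0]'>/dev/null; f
```

```text
184.3 [ 0.23  0.15 -3.78]
181.8 [-0.27 -0.07 -1.57]
179.5 [-0.45  0.38 -1.64]
```

Weight transferred at exactly the height of a flat seat. Freeing the hook and withdrawing.

```bash
python3 -m inch '[0,0,0,0,0,4,0,0,0,0,0,0,4,0,0,0,0,0,0,2,0,0,0,0,0,0,0,0]'
python3 -m inch '[0,0,0,-5,0,0,0,0,0,0,-8,0,0,0,0,0,0,-8,0,0,0]'|tail -2;python3 -m inch '[0,0,0,-10,0,0,0,0,0,0,-12,0,0,0,0,0,0,0,0,0,0]'
python3 - <<'E'
from h import *
go(625,5.9,290,.10); print(monitor.state()["joints"].round(3))
p=snapshot("side"); print([w(p,spot_point(p,l)[0]["xyz"]).round(1) for l in("lid","lid_loop","lid_gauge") if spot_point(p,l)])
E
```

```text
time_s: 38.45
tool_pos: [518.3, 205.5, 169.2]
orientation: [-3.141, 0.002, 0.45]
ft_force: [-0.0, -0.1, -2.0]
gripper_width: 16.9
ft_force: [0.2, 0.3, -0.7]
gripper_width: 17.5
time_s: 39.2
tool_pos: [478.8, 186.4, 169.7]
orientation: [-3.141, 0.001, 0.45]
ft_force: [0.0, -0.5, -0.5]
gripper_width: 17.5
t 39.2 pos [478.8 186.4 169.7] rpy [-3.141e+00  1.000e-03  4.500e-01] F [ 0.02 -0.46 -0.51] w 17.5
 turn [-0.     0.001  0.35 ] shift [ 127.4  194.2 -120.3]
[ 0.371  0.249 -0.16   1.163  0.     3.063]
[array([527.8, 194.8,  31.8]), array([523.2, 191.5,  61.3]), array([495.6, 265.7,  61.3])]
```

```bash
python3 -m inch '[0,0,0,0,0,-20,0,0,0,0,0,0,-35,0,0,0,0,0,0,-35,0,0,0,0,0,0,-20,0,0,0,0,7.5,20,-10,0]'|head -2
python3 -m inch '[0,0,0,7.5,40,0,0,0,0,0,7.5,40,0,0,0,0,0,7.5,40,0,0,0,0,0,7.5,40,0,0,0,0,0,7.6,42.7,0,0]'|head -2
python3 -m inch '[0,0,0.1,0,0,0,0,0,0,0.14,0,0,0,0,0,0,0.1,0,0,0,0,0,0,0.048,0,0,0,0,0,0,0,0,0,0,0]'|head -3
python3 - <<'E'
from h import *
go(616.3,5.5,171.5,.062)
E
```

```text
time_s: 40.17
tool_pos: [495.5, 172.8, 291.0]
time_s: 40.8
tool_pos: [618.3, 4.9, 289.3]
time_s: 41.42
tool_pos: [617.5, 6.0, 289.1]
orientation: [3.141, 0.001, 0.063]
t 41.42 pos [617.5   6.  289.1] rpy [3.141e+00 1.000e-03 6.300e-02] F [-0.   -0.33 -1.49] w 17.3
 turn [0.    0.001 0.001] shift [ -1.3   0.4 117.6]
```

```bash
python3 -m inch '[0,0,0,-1.2,0.4,30,0,0,0,0,0,0,40,0,0,0,0,0,0,32,0,0,0,0,0,0,15,0,0,0,0,0,0,0,0]'|head -3
python3 - <<'E'
from h import *
go(695.1,10.4,171.3,.062)
A=[]
for i in range(3):
    p=snapshot("side"); A.append([w(p,spot_point(p,l)[0]["xyz"]) if spot_point(p,l) else [np.nan]*3 for l in("lifter","lifter_hook","stand_fork")])
print(np.nanmedian(np.array(A),0).round(1))
E
```

```text
time_s: 42.05
tool_pos: [615.8, 5.5, 171.9]
orientation: [3.141, 0.002, 0.063]
t 42.05 pos [615.8   5.5 171.9] rpy [3.141e+00 2.000e-03 6.300e-02] F [ 0.24  0.4  -0.22] w 17.7
 turn [0.    0.002 0.001] shift [79.5 -0.   0.6]
[[6.120e+02 6.600e+00 1.492e+02]
 [6.150e+02 1.000e-01 4.850e+01]
 [6.948e+02 1.360e+01 1.360e+02]]
```

Slide in along the slot, slowing down and watching forces.

```bash
python3 -m inch '[0,0,0,15,0,0,0,0,0,0,20,0,0,0,0,0,0,12,0,0,0,0,0,0,8,0,0,0,0,0,0,6,0,0,0]'|tail -5
python3 -m inch '[0,0,0,6,0,0,0,0,0,0,6,0,0,0,0,0,0,4,0,0,0,0,0,0,2.3,0,0,0,0,0,0,0,0,0,0]'|tail -5
python3 -m inch '[0,0,0,0,0,4,0,0,0,0,0,0,4,0,0,0,0,0,0,2,0,0,0,0,0,0,0,0]'
python3 - <<'E'
from h import *
go(695.1,10.4,159.3,.062)
E
```

```text
time_s: 43.72
tool_pos: [677.1, 9.3, 172.2]
orientation: [3.141, 0.001, 0.062]
ft_force: [-0.9, 0.7, -0.7]
gripper_width: 17.3
time_s: 44.35
tool_pos: [695.3, 10.4, 172.2]
orientation: [3.141, 0.001, 0.062]
ft_force: [-0.5, -0.3, -1.7]
gripper_width: 17.3
time_s: 44.85
tool_pos: [695.1, 10.4, 162.1]
orientation: [3.141, 0.001, 0.062]
ft_force: [0.3, -0.8, -1.9]
gripper_width: 17.7
t 44.85 pos [695.1  10.4 162.1] rpy [3.141e+00 1.000e-03 6.200e-02] F [ 0.29 -0.84 -1.95] w 17.7
 turn [0.    0.001 0.   ] shift [ 0.  -0.   2.8]
```

```bash
python3 -m inch '[0,0,0,0,0,1.2,0,0,0,0,0,0,1.2,0,0,0,0,0,0,0.4,0,0,0,0,0,0,0,0]'
python3 - <<'E'
from h import *
F=[]
for i in range(4): snapshot("side"); F.append(monitor.state()["ft_force"])
print(np.mean(F,0).round(2)); go(695.1,10.4,159.3,.062)
E
```

```text
time_s: 45.35
tool_pos: [695.2, 10.4, 159.5]
orientation: [3.141, 0.001, 0.062]
ft_force: [-0.3, 0.2, -1.6]
gripper_width: 17.5
[-0.03  0.13 -1.35]
t 45.55 pos [695.3  10.4 159.6] rpy [3.141e+00 1.000e-03 6.200e-02] F [ 0.3  -0.24 -0.69] w 17.2
 turn [0.    0.001 0.   ] shift [-0.2  0.   0.3]
```

```bash
for i in 1 ; do python3 -m inch '[0,0,0,0,0,0.5,0,0,0,0,0,0,0,0]'|sed -n '2p;4p'; python3 -m inch '[0,0,0,0,0,0.5,0,0,0,0,0,0,0,0]'|sed -n '2p;4p'; python3 -m inch '[0,0,0,0,0,0,0,0,0,0,0,0,0,0]'|sed -n '2p;4p'; done
```

```text
tool_pos: [695.3, 10.4, 159.3]
ft_force: [-0.8, 0.4, 0.7]
tool_pos: [695.3, 10.3, 159.3]
ft_force: [-1.6, 1.0, 5.2]
tool_pos: [695.3, 10.4, 159.3]
ft_force: [-0.9, -1.0, 5.1]
```

The collar rests on the fork. Releasing and moving away.

```bash
python3 -m inch '[0,0,0,0,0,0,0.3,0,0,0,0,0,0,0.6,0,0,0,0,0,0,0.6,0,0,0,0,0,0,0.6]'
python3 -m inch '[0,0,0,0,0,-10,0.6,0,0,0,0,0,-25,0.6,0,0,0,0,0,-35,0.6,0,0,0,0,0,-40,0.6,0,0,0,0,0,-20,0.6]'
python3 -m inch '[0,0,0,-40,30,0,0.6,0,0,0,-45,35,0,0.6,0,0,0,-45,35,0,0.6,0,0,0,-45,35,0,0.6,0,0,0,0,0,0,0.6]'
python3 - <<'E'
from h import *
L={c:[] for c in("top","side")}
for c in L:
  for i in range(2):
    p=snapshot(c); print(c,[(l,w(p,q[0]["xyz"]).round(0).tolist(),round(q[0]["confidence"],2)) for l in("lid","lid_loop","lid_gauge","rest","lifter","lifter_hook","lifter_grip","stand_fork","board","flux","spool","meter","driver","tweezers") for q in[spot_point(p,l)] if q])
  save(p,c+"_end.png",(230,130,350,330) if c=="side" else (210,140,340,280),4)
E
```

```text
time_s: 46.8
tool_pos: [695.2, 10.3, 158.4]
orientation: [3.141, 0.001, 0.062]
ft_force: [-0.2, 0.1, -0.2]
gripper_width: 51.2
time_s: 47.42
tool_pos: [695.8, 10.4, 292.0]
orientation: [3.141, -0.003, 0.062]
ft_force: [-0.3, 0.1, -0.3]
gripper_width: 51.1
time_s: 48.05
tool_pos: [526.6, -137.2, 290.6]
orientation: [3.14, -0.0, 0.059]
ft_force: [0.2, -0.9, -0.8]
gripper_width: 51.7
top [('lid', [527.0, 192.0, 26.0], 0.84), ('lid_loop', [530.0, 196.0, 62.0], 0.78), ('lid_gauge', [487.0, 258.0, 62.0], 0.77), ('lifter', [697.0, 7.0, 131.0], 0.67), ('lifter_hook', [693.0, 8.0, 44.0], 0.54), ('lifter_grip', [690.0, 13.0, 174.0], 0.6), ('stand_fork', [693.0, 7.0, 132.0], 0.8), ('board', [493.0, 11.0, -1.0], 0.67), ('flux', [781.0, 190.0, 1.0], 0.42), ('meter', [464.0, 468.0, -4.0], 0.95), ('driver', [633.0, 424.0, -5.0], 0.61)]
top [('lid', [526.0, 190.0, 28.0], 0.56), ('lid_loop', [529.0, 197.0, 63.0], 0.64), ('lid_gauge', [493.0, 258.0, 62.0], 0.87), ('lifter', [693.0, 8.0, 137.0], 0.49), ('lifter_hook', [689.0, 8.0, 42.0], 0.57), ('lifter_grip', [690.0, 12.0, 176.0], 0.57), ('board', [49
[... 624 characters left out ...]
4), ('spool', [759.0, -172.0, -4.0], 0.55), ('meter', [464.0, 467.0, 3.0], 0.59), ('driver', [550.0, -209.0, 90.0], 0.59), ('tweezers', [731.0, -294.0, -4.0], 0.59)]
side [('lid', [530.0, 195.0, 30.0], 0.75), ('lid_loop', [522.0, 191.0, 64.0], 0.71), ('lid_gauge', [491.0, 268.0, 64.0], 0.77), ('lifter', [691.0, 11.0, 135.0], 0.66), ('lifter_hook', [697.0, 7.0, 35.0], 0.73), ('lifter_grip', [694.0, 6.0, 38.0], 0.64), ('stand_fork', [695.0, 13.0, 135.0], 0.84), ('board', [488.0, 12.0, -2.0], 0.83), ('flux', [780.0, 192.0, -0.0], 0.89), ('spool', [763.0, -168.0, -8.0], 0.7), ('meter', [461.0, 465.0, 3.0], 0.96), ('driver', [731.0, -295.0, -3.0], 0.73), ('tweezers', [730.0, -294.0, -2.0], 0.42)]
```

```bash
python3 -c "
import cv2,numpy as np
a=cv2.imread('pics/side_end.png')[:560];b=cv2.imread('pics/top_end.png');
b=cv2.resize(b,(520,560));cv2.imwrite('pics/end.png',cv2.resize(np.hstack([a[:,:480],b]),(800,448)))"
python3 -c "
from rig import ctrl; print(ctrl.sign_off())"
```

```text
the job is handed in; nothing more can be done
None
```

The lid is on the rest ring, the lifter hangs in its stand, and the job was handed in at about 48 s of the 72 s allowed.

**What I did**
- **Balance point:** I felt for it with small lifts at y = 25, 17 and 14 mm along the loop. The lid rose evenly at about y = 14 mm, tilted about 0.013 rad, with roughly 2.7 N on the hook. At 25 and 17 mm the thermometer side came up a few mm first, reaching about 0.036 rad of tilt before I lowered the lid again.
- **Set-down:** The lid's weight passed to the ring with the tool at 182 mm, the height worked out beforehand for a flat seat.

**Last checks**
- **Lid:** The networks put its underside at z = 26–30 mm and the loop and gauge both at 62–64 mm, so it looks flat. Its centre is within about 4 mm of the ring's, with 8 mm of room.
- **Lifter:** They put its origin at z = 131–139 mm, within a few mm of the fork.
- **Bystanders:** The board, flux, meter, spool and tweezers matched their starting positions to within a few mm. The screwdriver matched in the top view only. The wool and iron were not checked again.
- **Forces:** The largest wrist force I read was about 7 N.

**What went wrong or disagreed**
- **Carry stopped short:** Joint 6 reached its limit on the way to the rest, tilting the tool 0.04 rad. I turned it upright at height and went on.
- **Network misses:** Some end reports were clearly wrong, such as the screwdriver placed at the pot or at the tweezers, and the spool placed at the stand. I judged these false.
- **No final picture viewed:** I had used up the 12 views, so the end state rests on the network positions and forces alone.

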